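Seat the keyed vial carousel on the autosampler drive

ROBOT

A 6-joint arm with a two-finger parallel gripper is mounted at the origin on a cart in front of the work surface, level with it; the furniture and walls round the work are solid. World frame = base frame: x ahead of the robot, y to its left, z up, the work surface at z = 0. Lengths are in mm, angles in rad, forces in N, time in s.
With the tool pointing down it reaches from about 275 to 825 mm from the base axis. Payload 4.9 kg.
Tool frame: the origin (TCP) lies on the centre line of the jaws, within the pads' length; the fingertips stand 22 mm ahead of it and the grasp point (between the pads) lies 3 mm ahead of it; z points along the fingers, y is the line along which they close (so a half turn about z gives the same grasp; the last joint's range is limited). The gripper opens to 85 mm and grips with 20 to 120 N. Pads are 22 mm wide; open, the fingers measure 114 mm over their backs; the gripper's body (76 mm by 85 mm) begins 54 mm behind the grasp point. The pads swing forward as they close: fully open they stand 13 mm farther back than shut.
Start: joints at [-1.422, 0.326, -0.193, 1.052, 0, 1.437], TCP at [153.487, -528.167, 253.281] pointing down, gripper open.
Joint ranges: [-2.65, 2.65], [-0.97, 1.79], [-1.3, 1.35], [-1.93, 2.1], [-1.47, 1.37], [-3.14, 3.14]. Speed limits (rad/s): [2.57, 2.57, 3.14, 3.14, 3.14, 3.14].

INTERFACE

Orientations are given as a unit quaternion [x, y, z, w].
In Python, from plant import manip gives the robot as it stands.
- The arm moves only by the shell command python3 -m crank 'ROWS' [FORCE]. ROWS is JSON, one flat list of numbers, 7 for each row, row after row: the shift along the tool's x, y, z in m, then the turn, a rotation vector about the tool's x, y, z in rad, then the closure in counts, from 0 (fully open) to 255 (shut). A call has exactly 8 rows; each row is the pose to reach, as a shift and turn from the pose commanded when the call began, along the tool's axes at that moment; what a row does not reach only later rows make up. A row lasts 1/8 s, in which the tool goes at most 62.5 mm and 10.7 degrees, less where a joint would pass 70% of its speed; a pose out of reach is approached as far as the arm can. A call with a gripper value outside its range is refused whole. The fingers move at their own pace and stop on an object; FORCE is the grip in N (left out, the last holds). Time passes only in rows, so rows that repeat a pose let the fingers close, or fill a call up. It gives the time, the measured TCP pose, the force, the opening and the grip force at its end, in the units of the state.
- manip.get_state(): the state, without advancing time (a new reading comes with each control period).
- manip.capture(name): name is "scene" or "top"; returns a dict with "pixels" (384x512x3 uint8, red, green, blue), "fov_y" (degrees; the focal length in pixels is half the picture's height over the tangent of half this angle, whatever the lens; pixels are square), "cx", "cy" (the principal point, pixels), "T" (4x4, takes a point from camera to world coordinates). Camera axes: x right, y down, z forward; pixel columns grow to the right and rows downward; lengths in mm; the calibration is good to about 2 mm. A picture is of the moment at which its call begins. There is no depth.
- manip.hand_in(): hands the job in; it is judged then, once.
The state is a dict: "clock": time; "joint_pos": joint angles; "qd": joint speeds; "joint_efforts": joint torques, N m; "tool_pos": TCP position; "ee_rot": TCP orientation; "wrist_force": force on the tool from outside, world axes, zero at the start; "wrist_torque": the same for the moment, N m; "finger_gap": opening from 0.0 (shut) to 1.0 (fully open); "finger_force": force on a finger pad.
Only numpy, scipy, OpenCV 4.12 (cv2) and the standard library are available. Lean on these libraries where they do the work, as an engineer would, in place of code of your own. Each camera call takes 0.05 s, during which the arm holds its last target. There are 200 camera calls.

TASK

Pull the vial carousel by its handle straight up out of its parking stand, where spring plungers hold it, and fit it to the autosampler drive: put its shaft into the drive's hub, turn it until the key slips into the keyway, and keep pushing against the ejector spring until its collar sits flush on the hub. The spring lifts it again if you let go, so finish still gripping the handle and holding it pressed fully home for the clamp screw to be tightened, and leave the other things on the table where they are.

Things in the scene. Friction and masses are not known exactly. Their poses are not given: they have to be found in the camera images.
- carousel_handle (a point): Grip point of the vial carousel (0.28 to 0.46 kg: two round white plates 124 mm across with 8 wells, a black handle up the middle, a steel shaft below): on its axis, 28 mm above the upper plate, 22 mm below the handle's top. z up; x points to the key's side (red marks on handle top and rim). Handle: 34 mm long in x, two upright flats 24 mm apart; grip across these, along y.
- carousel_seat (a point): Centre of the underside of the carousel's steel collar (44 mm across, 6 mm thick), 58 mm straight below the grip point; same axes. The lower plate begins 6 mm above it, the upper plate's top is 30 mm above it, the shaft hangs below. Parked, it is 56 mm above the table.
- carousel_key (a point): Middle of the brass key on the carousel's shaft, 12 mm below the collar's underside; same axes. Shaft: 20 mm thick, 34 mm long, the last 4 mm tapering to 13 mm. Key: 6 mm wide, out to 15 mm from the axis along +x, from 4 to 20 mm below the collar; the shaft's lowest 14 mm are a plain pilot with a groove. This point lies 12 mm off the axis.
- stand: Parking stand, fixed: grey round foot (110 mm), black post (54 mm) with its top 56 mm above the table. Origin on the table under the post's axis; +x is its keyway's direction. The shaft stands in it down to the collar. Two spring plungers hold the shaft's groove; a straight upward pull of 10 to 20 N (weight included) frees it. Shaft and key are clear after 34 mm of lift.
- drive: Autosampler drive, fixed: white box 124 (x) x 116 (y) x 44 mm high with a dark front panel facing -x; origin under its centre, on the table. The hub stands in the middle of its top.
- hub_mouth (a point): Centre of the mouth of the drive's aluminium hub (50 mm across, 46 mm high), 90 mm above the table. z up; x points along the keyway (red line on the hub's rim; clamp screw opposite). Bore 22 mm wide, keyway 8 mm wide out to 17 mm. With the key out of line, it rests on this face with the collar 20 mm up. Fully home, the collar lies on this face: carousel_seat is here, x axes agree.
- hub (a joint): Turn of the hub on the drive, rad, 0 when the keyway points along the drive's +x, growing anticlockwise from above; -1.6 to 1.6. It is stiff: it stays put below about 0.3 N m, so light drag of the key does not turn it.
- ejector (a joint): Sprung brass ejector pad in the hub's bore, m: 0 when up (pad 24 mm below the hub's mouth), 0.010 when the carousel is fully home. The shaft meets it when the collar is 10 mm above the hub; its spring pushes up with 4 N there and 11 N at home.
- screwdriver: Red-handled screwdriver lying on the table right of the work, 156 mm long; leave it.
- beaker: Empty glass beaker, 57 mm wide, 70 mm high, standing left of the parking stand; leave it.
- amber: Amber reagent bottle with black cap, 58 mm wide, 111 mm high, right of the work; leave it.
- mouse: Black computer mouse, 121 x 59 x 38 mm, right behind the work; leave it.
There are look-alikes about, which are no part of the job. What is shaped like the stand but yellow is not meant.

How it is judged (in metres and radians):
On the way, in this order (a step that is already met when the one before it is completed fails the run):
1. the carousel is pulled free of its stand, in the fingers (z of carousel_seat in the frame of stand above 0.095 m and contact force between the fingers and carousel above 0.5 N), for 0.2 s.
2. the key has slipped into the hub's keyway (horizontal distance between carousel_seat and hub_mouth below 0.003 m and z of carousel_seat in the frame of hub_mouth below 0.014 m and angle between carousel_seat's own z axis and vertical below 0.12 rad), for 0.1 s.
At the end, for the whole second after the job is handed in: The carousel's collar is within 2 mm of the hub's face and 2.5 mm of its axis, upright within 0.06 rad, its key in the keyway (x axes within 0.25 rad), the ejector pressed at least 8 mm, and the fingers still hold the carousel there, at rest (horizontal distance between carousel_seat and hub_mouth below 0.0025 m and z of carousel_seat in the frame of hub_mouth below 0.002 m and angle between the x axis of carousel_seat and the x axis of hub_mouth, either way round below 0.25 rad and angle between carousel_seat's own z axis and vertical below 0.06 rad and value of joint ejector above 0.008 m and contact force between the fingers and carousel above 1 N and linear speed of carousel below 0.02 m/s); the arm keeps its last pose, push and grip.
It fails at once if the screwdriver is moved by more than 2 cm (distance of screwdriver from where it was at the start of the episode above 0.02 m).
It fails at once if the beaker is moved by more than 2 cm (distance of beaker from where it was at the start of the episode above 0.02 m).
It fails at once if the amber bottle is moved by more than 2 cm (distance of amber from where it was at the start of the episode above 0.02 m).
It fails at once if the mouse is moved by more than 2 cm (distance of mouse from where it was at the start of the episode above 0.02 m).
It also fails if it takes over 42 s, if anything falls off the work surface, if the arm or the gripper's body presses on something with over 40 N, if the wrist force passes 120 N, or if a joint passes its speed limit or range.

## Working session

There is one attempt and no reset: what is moved stays moved. The work goes in short steps, Python scripts to look and compute and a shell command to move; the robot and the scene stay as the last step left them, time stands still between calls to the robot, and variables do not carry over. Pictures are saved under pics/ and viewed, at most 10 in all, crops included, and the job is handed in when it is done.

```bash
mkdir -p pics
python3 - <<'E'
from plant import manip
import cv2,numpy as np
for n in ("scene","top"):
    c=manip.capture(n); cv2.imwrite(f"pics/{n}0.png",c["pixels"][:,:,::-1])
    print(n,c["fov_y"],c["cx"],c["cy"],np.round(c["T"],3).tolist())
print(manip.get_state())
E
```

```text
scene 50.9687107435046 253.66113370059293 194.11521378902472 [[0.596, -0.408, 0.692, -339.354], [-0.803, -0.286, 0.522, -676.536], [-0.015, -0.867, -0.498, 708.89], [0.0, 0.0, 0.0, 1.0]]
top 42.357741524160865 253.46429188538428 191.26643681246372 [[-0.044, -0.979, 0.199, 153.383], [-0.999, 0.043, -0.007, -62.139], [-0.001, -0.199, -0.98, 1842.964], [0.0, 0.0, 0.0, 1.0]]
{'clock': 0.1, 'joint_pos': array([-1.42218091e+00,  3.26877339e-01, -1.93481889e-01,  1.05201743e+00,
       -1.24645239e-05,  1.43662949e+00]), 'qd': array([-0.00140485, -0.00045828,  0.0018574 , -0.00154605, -0.00043479,
       -0.0007371 ]), 'joint_efforts': array([ 2.11524770e-03, -4.44241369e+01,  2.63037014e+01,  7.84382515e-03,
        7.13096014e-06, -9.13484797e-06]), 'tool_pos': array([ 153.41702596, -527.65569176,  252.57675374]), 'ee_rot': array([ 9.90020606e-01,  1.40920455e-01, -1.19404188e-05, -7.90097885e-04]), 'wrist_force': array([-0.54163446,  0.01770833, -0.38455342]), 'wrist_torque': array([ 0.00518751, -0.01881326, -0.00462764]), 'finger_force': 0.0, 'finger_gap': 1.0025853377809322}
```

View pics/scene0.png

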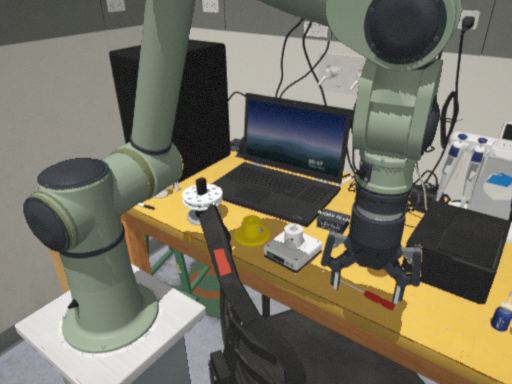

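View pics/top0.png

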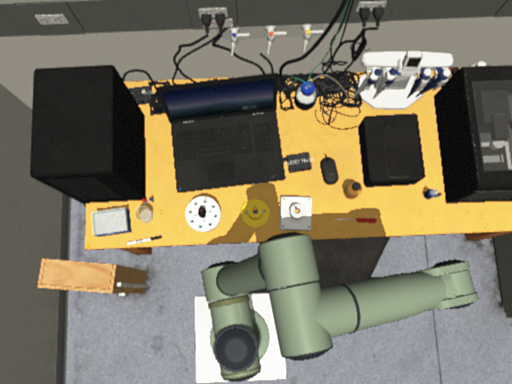

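The scene view shows the carousel at about (202,195), a yellow stand at (252,232) and the drive at (293,245). In the top view they are at (203,212), (256,212) and (296,211). The white 8-well carousel with a black handle fits the description; the yellow stand is the look-alike. I'll confirm this in one enlarged crop.

```bash
cat > h.py <<'E'
from plant import manip
import cv2,numpy as np
def cap(n):
    c=manip.capture(n); c["f"]=192/np.tan(np.radians(c["fov_y"]/2)); c["T"]=np.array(c["T"]); return c
def ray(c,p):
    d=np.array([(p[0]-c["cx"])/c["f"],(p[1]-c["cy"])/c["f"],1]); return c["T"][:3,3],c["T"][:3,:3]@d
def onz(c,p,z):
    o,d=ray(c,p); return o+d*(z-o[2])/d[2]
def proj(c,P):
    q=np.linalg.inv(c["T"])@np.append(P,1); return q[:2]/q[2]*c["f"]+[c["cx"],c["cy"]]
def tri(c1,p1,c2,p2):
    A=[];b=[]
    for c,p in((c1,p1),(c2,p2)):
        o,d=ray(c,p);d=d/np.linalg.norm(d);M=np.eye(3)-np.outer(d,d);A.append(M);b.append(M@o)
    return np.linalg.lstsq(np.vstack(A),np.hstack(b),rcond=None)[0]
E
python3 - <<'E'
from h import *
s=cap("scene");t=cap("top")
np.savez("c0.npz",s=s["pixels"],t=t["pixels"])
def crop(c,x,y,w,h,k): return cv2.resize(c["pixels"][y:y+h,x:x+w,::-1],None,fx=k,fy=k,interpolation=cv2.INTER_CUBIC)
a=crop(s,170,165,160,110,5);b=crop(t,180,190,144,45,5)
b=cv2.copyMakeBorder(b,0,0,0,80,cv2.BORDER_CONSTANT)
i=np.vstack([a[:,:800],b[:,:800]]);i=cv2.resize(i,None,fx=.77,fy=.77,interpolation=cv2.INTER_AREA);print(i.shape)
cv2.imwrite("pics/crop1.png",i)
for n,p in(("car",(203,212)),("yel",(256,212)),("drv",(296,211))): print(n,onz(t,p,80 if n!="yel" else 50).round())
E
```

```text
(597, 616, 3)
car [443. 110.  80.]
yel [440. -81.  50.]
drv [ 432. -225.   80.]
```

View pics/crop1.png

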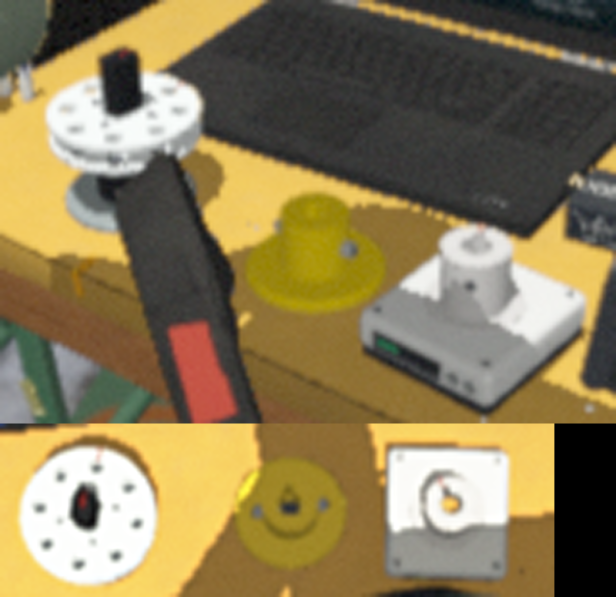

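The crop confirms it. The carousel sits on its grey stand, with its red marks pointing roughly toward top-view up. The yellow stand is the decoy. The drive's white hub has a red line near top-view (295,206).

Run:
```python
from h import *
t=cap("top");s=cap("scene")
def red(c,x0,y0,x1,y1,thr=25):
    I=c["pixels"][y0:y1,x0:x1].astype(float); r=I[...,0]-np.maximum(I[...,1],I[...,2]); 
    w=np.where(r>thr,r,0); ys,xs=np.nonzero(w)
    return [(x+x0,y+y0,int(w[y,x])) for x,y in zip(xs,ys)]
I=t["pixels"].astype(int)
# plate: white & black (non-yellow) inside region: saturation small and bright
m=((I.min(2)>120)).astype(np.uint8); m[:, :170]=0;m[:,235:]=0;m[:190]=0;m[236:]=0
cs,_=cv2.findContours(m,cv2.RETR_EXTERNAL,cv2.CHAIN_APPROX_NONE);k=max(cs,key=cv2.contourArea)
e=cv2.fitEllipse(cv2.convexHull(k));print("plate",e,onz(t,e[0],86).round(1),"diam",np.array(e[1])*(1/t["f"])*(1843-86)/.98)
print("carred",red(t,185,190,222,235,30))
# drive
x0,y0=275,190
m=((I.max(2)-I.min(2)<30)&(I.min(2)>100)).astype(np.uint8); m[:,:272]=0;m[:,320:]=0;m[:188]=0;m[238:]=0
cs,_=cv2.findContours(m,cv2.RETR_EXTERNAL,cv2.CHAIN_APPROX_NONE);k=max(cs,key=cv2.contourArea)
r=cv2.minAreaRect(k);print("drive",r)
B=[onz(t,p,44) for p in cv2.boxPoints(r)];print(np.round(B,1).tolist(),np.mean(B,0).round(1))
print("hubred",red(t,284,195,310,225,15))
print("scene red car",red(s,190,170,225,215,30)); print("scene red hub",red(s,280,220,306,242,15))
print(I[196:226,284:310].min(2)[::1])
```

```text
plate ((202.43655395507812, 213.74107360839844), (36.2447509765625, 36.732086181640625), 149.15438842773438) [436.  111.2  86. ] diam [131.13104268 132.89418829]
carred [(np.int64(195), np.int64(190), 40), (np.int64(196), np.int64(190), 45), (np.int64(197), np.int64(190), 44), (np.int64(198), np.int64(190), 44), (np.int64(199), np.int64(190), 42), (np.int64(200), np.int64(190), 42), (np.int64(201), np.int64(190), 41), (np.int64(202), np.int64(190), 49), (np.int64(203), np.int64(190), 54), (np.int64(204), np.int64(190), 49), (np.int64(205), np.int64(190), 50), (np.int64(206), np.int64(190), 51), (np.int64(207), np.int64(190), 49), (np.int64(208), np.int64(190), 50), (np.int64(209), np.int64(190), 49), (np.int64(210), np.int64(190), 48), (np.int64(211), np.int64(190), 46), (np.int64(212), np.int64(190), 41), (np.int64(213), np.int64(190), 40), (np.int64(214), np.int64(190), 38), (np.int64(215), np.int64(190), 41), (np.int64(216), np.int64(190), 40), (np.int64(217), np.int64(190), 37), (np.int64(218), np.int64(190), 40), (np.int64(219), np.int64(190), 38), (np.int64(220), np.int64(190),
[... 28226 characters left out ...]
22 129 133
  135 136 143 142 146 145 145 145]
 [143 143 143 146 145 141 135 135 131 133 132 130 131 129 132 134 135 135
  140 143 145 145 143 144 145 146]
 [144 143 144 142 144 144 143 141 136 136 138 138 136 136 133 133 136 137
  139 143 143 146 144 145 144 144]
 [144 146 144 145 145 144 145 144 142 141 140 138 137 136 137 136 143 143
  146 143 145 145 144 143 145 145]
 [145 143 144 143 145 141 143 144 144 144 143 142 145 143 141 143 144 146
  145 144 143 145 145 145 144 145]
 [143 145 143 143 143 145 146 143 143 144 145 143 147 146 144 144 145 144
  145 143 147 143 145 145 142 146]
 [139 145 145 148 145 147 146 146 147 143 146 146 145 144 144 145 144 146
  145 144 145 145 146 145 135 138]]
```

Next is one compact measurement of the yaw and the axis positions, using a stricter red test.

Run:
```python
from h import *
t=cap("top");s=cap("scene")
def red(c,x0,y0,x1,y1,thr):
    I=c["pixels"][y0:y1,x0:x1].astype(float); w=I[...,0]-I[...,1]-1.2*np.abs(I[...,1]-I[...,2]); w[w<thr]=0
    n,l=cv2.connectedComponents((w>0).astype(np.uint8),connectivity=8);o=[]
    for k in range(1,n):
        y,x=np.nonzero(l==k);v=w[y,x];o.append((round((x*v).sum()/v.sum()+x0,2),round((y*v).sum()/v.sum()+y0,2),len(x),int(v.sum())))
    return sorted(o,key=lambda a:-a[3])[:4]
print("T car",red(t,190,196,216,232,12));print("T hub",red(t,288,198,308,220,8))
print("S car",red(s,180,172,225,212,12));print("S hub",red(s,282,215,308,240,8))
C=np.array([436,111.2])
print("axis z136 top",proj(t,[*C,136]),"scene z136",proj(s,[*C,136]),"z86",proj(s,[*C,86]))
# hub/bore: dark blob subpixel, and drive box via colour (grey/white, incl. shadow)
def dark(c,x0,y0,x1,y1,ref):
    I=c["pixels"][y0:y1,x0:x1].min(2).astype(float); w=np.clip(ref-I,0,None);y,x=np.mgrid[y0:y1,x0:x1]
    return (x*w).sum()/w.sum(),(y*w).sum()/w.sum()
b=dark(t,294,206,301,215,200);print("bore",b,onz(t,b,88))
I=t["pixels"].astype(int);m=((I.max(2)-I.min(2)<40)&(I.min(2)>90)).astype(np.uint8);n,l=cv2.connectedComponents(m);k=l[200,290]
p=np.argwhere(l==k)[:,::-1].astype(np.float32);r=cv2.minAreaRect(p);B=np.array([onz(t,q,44) for q in cv2.boxPoints(r)])
print("box",r,B[:,:2].round(0).tolist(),B.mean(0).round(1))
sc=s["pixels"][214:262,262:324,::-1];cv2.imwrite("pics/hub2.png",cv2.resize(np.hstack([sc,np.zeros((48,2,3),np.uint8),t["pixels"][190:238,274:322,::-1]]),None,fx=7,fy=7,interpolation=cv2.INTER_CUBIC))
```

```text
T car [(np.float64(201.06), np.float64(209.52), 14, 531), (np.float64(205.0), np.float64(198.0), 1, 18)]
T hub [(np.float64(294.01), np.float64(204.63), 4, 67)]
S car [(np.float64(201.65), np.float64(178.43), 5, 159)]
S hub [(np.float64(294.38), np.float64(223.65), 5, 60)]
axis z136 top [200.98170379 211.51989139] scene z136 [200.62163469 179.51643972] z86 [201.90716651 193.68433721]
bore (np.float64(296.7538185085355), np.float64(210.02695417789758)) [ 434.28947597 -227.1879001    88.        ]
box ((295.5, 213.0), (34.0, 31.0), 90.0) [[496.0, -173.0], [491.0, -287.0], [365.0, -279.0], [370.0, -166.0]] [ 430.9 -226.1   44. ]
```

View pics/hub2.png

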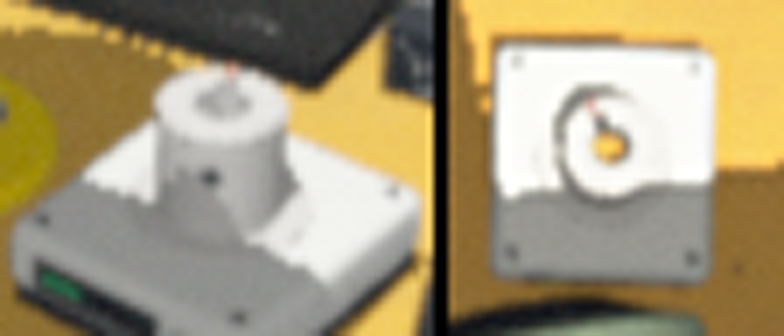

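Run:
```python
from h import *
t=cap("top");s=cap("scene")
def blob(c,x0,y0,x1,y1,ref):
    I=c["pixels"][y0:y1,x0:x1,1:].max(2).astype(float)  # ignore red so mark counts as dark
    w=np.clip(ref-I,0,None);n,l,st,_=cv2.connectedComponentsWithStats((w>ref*.35).astype(np.uint8));k=1+np.argmax(st[1:,4])
    m=cv2.dilate((l==k).astype(np.uint8),np.ones((3,3)));w=w*m;y,x=np.mgrid[y0:y1,x0:x1]
    cx,cy=(x*w).sum()/w.sum(),(y*w).sum()/w.sum();q=np.cov(np.vstack([x.ravel(),y.ravel()]),aweights=w.ravel())
    return (cx,cy),np.sqrt(np.linalg.eigvalsh(q)*12),np.linalg.eigh(q)[1][:,1],w.sum()/ref
bt=blob(t,195,202,211,225,200);bs=blob(s,192,174,212,197,180)
print(bt);print(bs)
print("top@111",onz(t,bt[0],111).round(1),"scene@111",onz(s,bs[0],111).round(1),"tri",tri(t,bt[0],s,bs[0]).round(1))
print("scene handle mark",onz(s,(201.65,178.43),136).round(1),"top",onz(t,(201.06,209.52),136).round(1))
I=t["pixels"].astype(float);w=I[194:202,198:214,0]-I[194:202,198:214,1];print(w.round().astype(int))
print("hub top",onz(t,(296.6,210.5),90).round(1),"mark",onz(t,(294.01,204.63),90).round(1))
print("hub scene",onz(s,(293.1,228.5),90).round(1),"mark",onz(s,(294.38,223.65),90).round(1))
```

```text
((np.float64(201.71874108586098), np.float64(211.47494532661406)), array([ 6.44457628, 10.12573025]), array([0.02196932, 0.99975865]), np.float64(52.585))
((np.float64(201.1149541324672), np.float64(185.74748716148005)), array([ 9.85489036, 16.00223067]), array([0.07264224, 0.99735806]), np.float64(126.57222222222222))
top@111 [440.2 111.1 111. ] scene@111 [440.1 115.7 111. ] tri [438.7 112.  113.1]
scene handle mark [443.1 113.5 136. ] top [443.1 110.8 136. ]
[[57 44 37 35 33 33 33 33 33 35 41 43 50 57 53 45]
 [37 29 24 24 27 25 28 33 33 30 31 33 35 44 50 56]
 [15  9  7  5  6  5 10 33 34 18 23 29 32 32 35 43]
 [-1 -2  0  0  0  0  0 22 17  1  0  7 19 26 32 34]
 [ 0  0  0  0  0  0  0 28 10  0  0  0 -1  7 17 29]
 [-1 -1 -1  0 -1 -2  2 21  2  0  0  0  0  0  0 12]
 [-1 -1 -1 -1 -1 -3 -2  6 -2 -1 -1  0 -1  0  0 -3]
 [ 0 -1  0  0 -1 -3 -5 -6 -8 -2  0 -1 -1  0  0  0]]
hub top [ 432.3 -226.3   90. ] mark [ 454.  -218.4   90. ]
hub scene [ 433.3 -223.7   90. ] mark [ 455.1 -214.4   90. ]
```

Measured positions:

| Item | x, y (mm) | Yaw (rad) |
|---|---|---|
| Carousel axis | ≈ (439.5, 112.5) | ≈ -0.2 |
| Hub axis | ≈ (433, -225) | ≈ 0.38 |

Both are within reach and agree with the given heights. Next I move to above the carousel with the tool yaw at -0.2+π, so joint 6 stays in range.

```bash
python3 -m crank '[0.03,-0.036,0,0,0,-0.18,0, 0.06,-0.072,0,0,0,-0.36,0, 0.09,-0.108,0,0,0,-0.54,0, 0.12,-0.144,0,0,0,-0.72,0, 0.15,-0.18,0,0,0,-0.9,0, 0.18,-0.216,0,0,0,-1.08,0, 0.21,-0.252,0,0,0,-1.26,0, 0.24,-0.288,0,0,0,-1.44,0]' 30
cat > to.py <<'E'
import sys,numpy as np
from scipy.spatial.transform import Rotation as R
from plant import manip
# usage: to.py x y z yaw -> shift/turn in tool axes from the measured pose
s=manip.get_state();r=R.from_quat(s["ee_rot"]);x,y,z,w=map(float,sys.argv[1:])
g=R.from_matrix(np.array([[np.cos(w),np.sin(w),0],[np.sin(w),-np.cos(w),0],[0,0,-1]]))
M=r.as_matrix()
print("t",round(s["clock"],2),"pos",s["tool_pos"].round(1),"yaw",round(np.arctan2(M[1,0],M[0,0]),4),"tilt",np.round(M[:2,2],4),"F",s["wrist_force"].round(2),"M",s["wrist_torque"].round(2),"grip",round(s["finger_force"],1),round(s["finger_gap"],3))
print("shift",(M.T@(np.array([x,y,z])-s["tool_pos"])/1000).round(4),"turn",(r.inv()*g).as_rotvec().round(4),"j",s["joint_pos"].round(2))
E
python3 to.py 439.5 112.5 200 2.94
```

```text
clock: 1.5
tool_pos: [304.1, -183.4, 253.6]
ee_rot: [0.649, 0.761, 0.0, 0.001]
wrist_force: [0.7, 0.6, -0.4]
finger_gap: 0.999
finger_force: 0.0
t 1.5 pos [ 304.1 -183.4  253.6] yaw 1.7282 tilt [ 0.0009 -0.0007] F [ 0.73  0.63 -0.37] M [ 0.03 -0.04 -0.01] grip 0.0 0.999
shift [0.271  0.1801 0.0535] turn [ 2.0000e-04  1.2000e-03 -1.2118e+00] j [-0.75 -0.04 -0.63  0.98  0.    0.66]
```

```bash
python3 -m crank '[0.039,0.026,0,0,0,-0.175,0, 0.078,0.052,0,0,0,-0.35,0, 0.117,0.078,0.01,0,0,-0.525,0, 0.156,0.104,0.02,0,0,-0.7,0, 0.195,0.13,0.03,0,0,-0.875,0, 0.234,0.156,0.04,0,0,-1.05,0, 0.271,0.18,0.05,0,0,-1.212,0, 0.271,0.18,0.053,0,0,-1.212,0]'
python3 to.py 439.5 112.5 117 2.94
python3 - <<'E'
from h import *
t=cap("top");s=cap("scene")
a=cv2.resize(s["pixels"][130:220,150:270,::-1],None,fx=5,fy=5,interpolation=cv2.INTER_CUBIC);cv2.imwrite("pics/above.png",a)
E
```

```text
clock: 2.5
tool_pos: [441.1, 112.6, 199.8]
ee_rot: [0.101, 0.995, 0.0, 0.0]
wrist_force: [-0.3, -0.9, -0.1]
finger_gap: 0.999
finger_force: 0.0
t 2.5 pos [441.1 112.6 199.8] yaw 2.9392 tilt [0.     0.0003] F [-0.31 -0.88 -0.14] M [-0.08  0.01  0.01] grip 0.0 0.999
shift [ 0.0016 -0.0005  0.0828] turn [ 0.0003 -0.     -0.0008] j [ 0.09  0.2  -0.51  0.86  0.    0.29]
```

View pics/above.png

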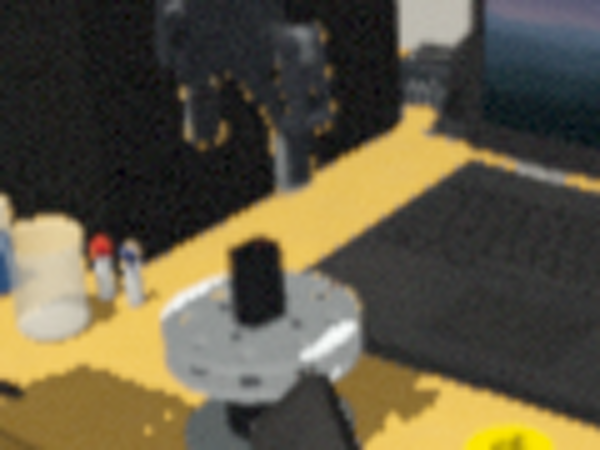

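The open fingers, at crop (205,135) and (290,185), straddle the handle at (258,245). I descend and close.

```bash
python3 -m crank '[0.001,0,0.02,0,0,0,0, 0.001,0,0.04,0,0,0,0, 0.001,0,0.06,0,0,0,0, 0.001,0,0.075,0,0,0,0, 0.001,0,0.083,0,0,0,0, 0.001,0,0.083,0,0,0,0, 0.001,0,0.083,0,0,0,120, 0.001,0,0.083,0,0,0,140]' 30
python3 to.py 439.5 112.5 117 2.94
```

```text
clock: 3.6
tool_pos: [440.0, 110.7, 117.9]
ee_rot: [0.103, 0.995, 0.0, 0.001]
wrist_force: [0.0, -0.4, 0.7]
finger_gap: 0.609
finger_force: 0.0
t 3.6 pos [440.  110.7 117.9] yaw 2.9347 tilt [0.0011 0.0001] F [ 0.04 -0.38  0.69] M [ 0.05  0.03 -0.02] grip 0.0 0.609
shift [0.0008 0.0017 0.0009] turn [ 0.0004  0.0011 -0.0053] j [ 0.08  0.3  -0.63  0.64  0.    0.29]
```

```bash
python3 -m crank '[0,0,0,0,0,0,170, 0,0,0,0,0,0,190, 0,0,0,0,0,0,220, 0,0,0,0,0,0,255, 0,0,0,0,0,0,255, 0,0,0,0,0,0,255, 0,0,0,0,0,0,255, 0,0,0,0,0,0,255]' 20
python3 to.py 439.5 112.5 117 2.94
```

```text
clock: 4.6
tool_pos: [439.9, 111.3, 117.5]
ee_rot: [0.103, 0.995, 0.001, 0.0]
wrist_force: [0.7, 4.9, 3.1]
finger_gap: 0.279
finger_force: 24.8
t 4.6 pos [439.9 111.3 117.5] yaw 2.9351 tilt [0.0008 0.0016] F [0.73 4.87 3.09] M [ 1.29 -0.2  -0.  ] grip 24.8 0.279
shift [0.0006 0.0011 0.0005] turn [ 0.0018  0.0004 -0.0049] j [ 0.08  0.3  -0.63  0.64  0.    0.29]
```

The opening is 24 mm, which matches the handle flats, and there is no yaw moment. I ease the 5 N side force, grip firmly and pull straight up.

```bash
python3 -m crank '[0,0.001,0,0,0,0,255, 0,0.001,0,0,0,0,255, 0,0.001,-0.004,0,0,0,255, 0,0.001,-0.01,0,0,0,255, 0,0.001,-0.02,0,0,0,255, 0,0.001,-0.035,0,0,0,255, 0,0.001,-0.05,0,0,0,255, 0,0.001,-0.06,0,0,0,255]' 80
python3 to.py 439.5 112.5 217 2.94
```

```text
clock: 5.6
tool_pos: [439.1, 110.9, 178.1]
ee_rot: [0.103, 0.995, -0.001, -0.0]
wrist_force: [0.9, -0.9, -2.7]
finger_gap: 0.268
finger_force: 80.3
t 5.6 pos [439.1 110.9 178.1] yaw 2.9344 tilt [-0.0008 -0.0021] F [ 0.85 -0.86 -2.65] M [ 0.02 -0.02  0.04] grip 80.3 0.268
shift [-0.      0.0016 -0.0389] turn [-0.0022 -0.0003 -0.0056] j [ 0.09  0.22 -0.55  0.8  -0.    0.29]
```

```bash
python3 to.py 433 -225 213 -2.762
```

```text
t 5.6 pos [439.1 110.9 178.1] yaw 2.9344 tilt [-0.0008 -0.0021] F [ 0.85 -0.86 -2.65] M [ 0.02 -0.02  0.04] grip 80.3 0.268
shift [-0.0631 -0.33   -0.0342] turn [-0.002  -0.001  -0.5868] j [ 0.09  0.22 -0.55  0.8  -0.    0.29]
```

```bash
python3 -m crank '[0,-0.005,-0.02,0,0,0,255, -0.007,-0.04,-0.035,0,0,-0.08,255, -0.018,-0.095,-0.035,0,0,-0.18,255, -0.03,-0.15,-0.035,0,0,-0.28,255, -0.042,-0.215,-0.035,0,0,-0.39,255, -0.053,-0.275,-0.035,0,0,-0.5,255, -0.061,-0.32,-0.035,0,0,-0.57,255, -0.063,-0.33,-0.035,0,0,-0.587,255]'
python3 -m crank '[0,0,0,0,0,0,255,0,0,0,0,0,0,255,0,0,0,0,0,0,255,0,0,0,0,0,0,255,0,0,0,0,0,0,255,0,0,0,0,0,0,255,0,0,0,0,0,0,255,0,0,0,0,0,0,255]' >/dev/null
python3 to.py 433 -225 213 -2.762
python3 - <<'E'
from h import *
t=cap("top");s=cap("scene")
np.savez("c1.npz",s=s["pixels"],t=t["pixels"])
a=cv2.resize(s["pixels"][165:275,240:350,::-1],None,fx=5,fy=5,interpolation=cv2.INTER_CUBIC);b=cv2.resize(t["pixels"][185:235,270:320,::-1],None,fx=5,fy=5,interpolation=cv2.INTER_CUBIC)
b=cv2.copyMakeBorder(b,0,300,0,0,cv2.BORDER_CONSTANT);cv2.imwrite("pics/over.png",np.hstack([a,b]))
for n,c in(("s",s),("t",t)): print(n,[proj(c,P).round(1).tolist() for P in([433,-225,90],[433,-225,155],[433,-225,181])])
E
```

```text
clock: 6.6
tool_pos: [432.7, -227.2, 212.3]
ee_rot: [-0.187, 0.982, -0.0, -0.001]
wrist_force: [-0.5, 0.1, -3.5]
finger_gap: 0.274
finger_force: 80.4
t 7.6 pos [ 433.6 -224.3  212.3] yaw -2.7615 tilt [0.0001 0.    ] F [ 0.74  0.32 -3.37] M [ 0.01  0.03 -0.05] grip 80.5 0.268
shift [ 0.0008 -0.0004 -0.0007] turn [-0.      0.0001  0.0005] j [-0.63  0.25 -0.41  0.91  0.   -1.01]
s [[293.4, 228.7], [294.3, 208.1], [294.7, 199.5]]
t [[296.2, 210.3], [297.8, 207.3], [298.4, 206.0]]
```

View pics/over.png

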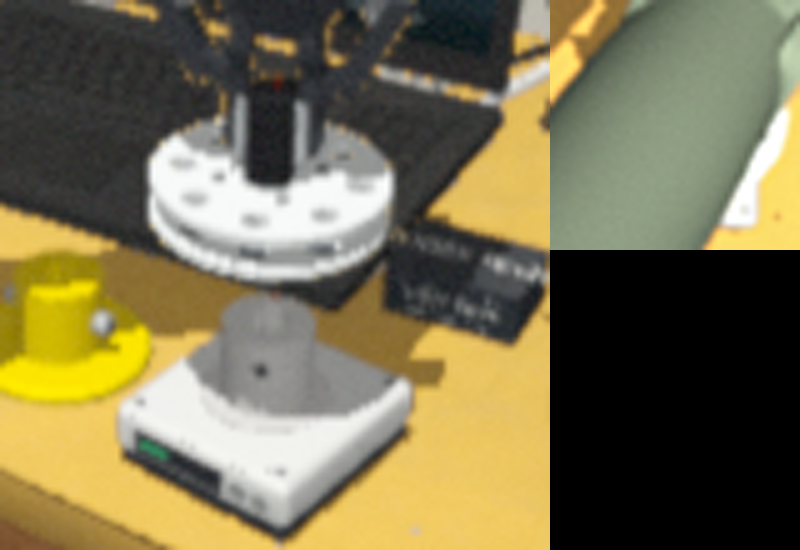

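The carousel hangs over the hub, upright, with its plate spanning crop columns 148–394 and the hub spanning 220–316. The red mark on the handle top and the red mark on the hub rim both point away from the camera. I'll compare the two axes within this one image.

Run:
```python
from h import *
s=cap("scene");I=np.load("c1.npz")["s"].astype(float)
def edges(row,a,b,ch,thr,up):  # subpixel crossing scanning a->b
    st=1 if b>a else -1; v=I[row,:,ch] if ch<3 else I[row].min(1)
    for x in range(a,b,st):
        if (v[x]-thr)*(v[x+st]-thr)<=0: return x+st*(thr-v[x])/(v[x+st]-v[x])
f=lambda r,a,b,c:edges(r,a,b,c,0,0)
# plate: min channel bright vs dark/yellow background
for r in (198,200,202,204,206,208): 
    v=I[r].min(1); L=edges(r,260,285,3,110,0);R=edges(r,330,308,3,110,0);print("plate",r,L,R,None if None in(L,R) else round((L+R)/2,2))
for r in (230,232,234,236,238):
    v=I[r];sat=v.max(1)-v.min(1);print("hub",r,sat[278:308:1].astype(int)[:10],sat[298:310].astype(int),v.min(1)[280:290].astype(int),v.min(1)[298:308].astype(int))
# predicted silhouettes
def circ(x,y,z,r): return np.array([proj(s,[x+r*np.cos(q),y+r*np.sin(q),z]) for q in np.linspace(0,6.28,361)])
for n,C in(("plate",circ(433.6,-224.3,181,62)),("hub",circ(433,-225,90,25))): print(n,C.min(0).round(2),C.max(0).round(2))
# vertical: back rim and front rim of plate at axis column
print("col 284/304 rows 184..200",I[184:200,[278,284,306,310]].min(2).astype(int).T.tolist())
print("hub col 290 298 rows 218..242",I[218:242,[288,290,297,299]].min(2).astype(int).T.tolist())
```

```text
plate 198 268.83870967741933 317.62 293.23
plate 200 268.8 318.54347826086956 293.67
plate 202 269.16 318.60674157303373 293.88
plate 204 269.01960784313724 318.38235294117646 293.7
plate 206 268.84615384615387 317.7258064516129 293.29
plate 208 268.93333333333334 317.4130434782609 293.17
hub 230 [94 97 93 95 88 72 33  8  4  3] [ 4  3  3  2  9 59 85 84 87 86 87 85] [ 57  55  58  67  94 121 126 132 126 127] [130 132 131 131 125  77  52  52  48  49]
hub 232 [142 141 137 118  68  19   7   5   2   4] [ 5  3  3  5 12 56 78 87 86 87 92 89] [ 98 102 116 127 122 123 130 128 131 132] [129 133 130 131 117  78  60  53  53  53]
hub 234 [121  74  33  11   4   2   1   3   3   3] [ 3  3  3  3  4  4 13 23 36 51 69 82] [126 139 139 137 124 122 131 134 135 137] [142 140 141 135 128 133 124 112 102  88]
hub 236 [21  4  3  4  4  2  2  3  4  5] [ 4  4  3  3  3  3  3  2  1  3  5 13] [139 137 137 136 121 122 128 131 137 138] [143 139 138 132 128 137 139 140 140 139]
hub 238 [4 2 3 2 1 4 1 2 2 3] [4 3 4 4 2 2 5 2 2 2 3 3] [140 137 133 126 119 122 127 133 136 132] [142 139 134 129 128 136 137 139 139 139]
pl
[... 207 characters left out ...]
113, 100, 106, 135, 158, 209, 243, 237, 207], [55, 48, 57, 59, 55, 74, 115, 143, 148, 148, 152, 150, 145, 145, 152, 197], [45, 50, 49, 49, 46, 42, 57, 102, 140, 148, 149, 145, 135, 147, 147, 154]]
hub col 290 298 rows 218..242 [[232, 209, 153, 71, 58, 55, 94, 121, 127, 130, 131, 129, 126, 130, 131, 130, 135, 135, 137, 137, 136, 136, 139, 135], [235, 226, 188, 89, 50, 72, 112, 129, 130, 134, 134, 136, 131, 130, 133, 135, 141, 142, 144, 137, 119, 125, 140, 140], [207, 227, 178, 81, 43, 52, 95, 128, 133, 126, 124, 127, 128, 129, 131, 135, 141, 141, 145, 146, 141, 147, 146, 143], [200, 220, 173, 79, 43, 45, 63, 100, 128, 129, 130, 131, 132, 130, 133, 139, 140, 142, 139, 139, 139, 138, 140, 137]]
```

In the scene image the plate sits about 0.8 px left of where it should be relative to the hub, with no row error. So I shift about 2.3 mm along tool -y while lowering, stopping just above the bore and then entering slowly.

```bash
python3 -m crank '[0,-0.0023,0.008,0,0,0,255, 0,-0.0023,0.016,0,0,0,255, 0,-0.0023,0.022,0,0,0,255, 0,-0.0023,0.026,0,0,0,255, 0,-0.0023,0.029,0,0,0,255, 0,-0.0023,0.031,0,0,0,255, 0,-0.0023,0.032,0,0,0,255, 0,-0.0023,0.032,0,0,0,255]' 100
python3 to.py 433 -225 151.5 -2.762
```

```text
clock: 8.75
tool_pos: [434.5, -226.4, 180.4]
ee_rot: [-0.189, 0.982, -0.0, 0.0]
wrist_force: [0.5, 0.2, -4.1]
finger_gap: 0.27
finger_force: 98.3
t 8.75 pos [ 434.5 -226.4  180.4] yaw -2.7614 tilt [ 0.0002 -0.    ] F [ 0.5   0.18 -4.09] M [ 0.03  0.03 -0.05] grip 98.3 0.27
shift [0.0009 0.0019 0.0289] turn [-0.0001  0.0002  0.0006] j [-0.63  0.28 -0.46  0.83  0.   -1.01]
```

```bash
python3 -m crank '[0,0,0.001,0,0,0,255, 0,0,0.002,0,0,0,255, 0,0,0.003,0,0,0,255, 0,0,0.004,0,0,0,255, 0,0,0.005,0,0,0,255, 0,0,0.006,0,0,0,255, 0,0,0.006,0,0,0,255, 0,0,0.006,0,0,0,255]'
python3 to.py 433 -225 151.5 -2.762
```

```text
clock: 9.75
tool_pos: [434.5, -226.3, 174.3]
ee_rot: [-0.189, 0.982, 0.0, 0.0]
wrist_force: [0.4, 0.3, -3.0]
finger_gap: 0.268
finger_force: 98.3
t 9.75 pos [ 434.5 -226.3  174.3] yaw -2.7613 tilt [0.     0.0001] F [ 0.43  0.3  -2.96] M [ 0.06 -0.17 -0.04] grip 98.3 0.268
shift [0.0009 0.0018 0.0228] turn [0.0001 0.     0.0007] j [-0.63  0.29 -0.47  0.82  0.   -1.01]
```

The pilot is in the bore with almost no force. I lower further to find out whether the key enters.

```bash
python3 -m crank '[0,0,0.001,0,0,0,255, 0,0,0.002,0,0,0,255, 0,0,0.003,0,0,0,255, 0,0,0.004,0,0,0,255, 0,0,0.005,0,0,0,255, 0,0,0.006,0,0,0,255, 0,0,0.006,0,0,0,255, 0,0,0.006,0,0,0,255]'
python3 to.py 433 -225 151.5 -2.762
```

```text
clock: 10.75
tool_pos: [434.5, -226.3, 168.2]
ee_rot: [-0.189, 0.982, 0.0, 0.0]
wrist_force: [1.0, 0.2, -3.5]
finger_gap: 0.269
finger_force: 98.3
t 10.75 pos [ 434.5 -226.3  168.2] yaw -2.7614 tilt [-0.      0.0001] F [ 0.95  0.2  -3.49] M [ 0.06 -0.24  0.11] grip 98.3 0.269
shift [0.0009 0.0018 0.0167] turn [0.0001 0.     0.0006] j [-0.63  0.3  -0.47  0.8   0.   -1.01]
```

The collar is now about 17 mm up, below the 20 mm rest height, so the key has slipped in without force. I keep going.

```bash
python3 -m crank '[0,0,0.001,0,0,0,255, 0,0,0.002,0,0,0,255, 0,0,0.003,0,0,0,255, 0,0,0.004,0,0,0,255, 0,0,0.005,0,0,0,255, 0,0,0.006,0,0,0,255, 0,0,0.007,0,0,0,255, 0,0,0.008,0,0,0,255]'
python3 to.py 433 -225 151.5 -2.762
```

```text
clock: 11.75
tool_pos: [434.6, -226.4, 160.6]
ee_rot: [-0.189, 0.982, -0.0, 0.0]
wrist_force: [-0.0, 0.6, 1.1]
finger_gap: 0.269
finger_force: 99.0
t 11.75 pos [ 434.6 -226.4  160.6] yaw -2.7614 tilt [ 0.0003 -0.0001] F [-0.03  0.58  1.12] M [0.28 0.04 0.  ] grip 99.0 0.269
shift [0.0009 0.0019 0.0091] turn [-0.0003  0.0003  0.0006] j [-0.63  0.3  -0.48  0.78  0.   -1.01]
```

The ejector contact (about 4.5 N) appears at the expected height. I press the remaining travel.

```bash
python3 -m crank '[0,0,0.002,0,0,0,255, 0,0,0.004,0,0,0,255, 0,0,0.005,0,0,0,255, 0,0,0.006,0,0,0,255, 0,0,0.007,0,0,0,255, 0,0,0.008,0,0,0,255, 0,0,0.009,0,0,0,255, 0,0,0.009,0,0,0,255]' 120
python3 to.py 433 -225 151.5 -2.762
```

```text
clock: 12.75
tool_pos: [434.6, -226.4, 151.7]
ee_rot: [-0.189, 0.982, -0.0, 0.0]
wrist_force: [-1.2, 0.9, 7.8]
finger_gap: 0.268
finger_force: 117.7
t 12.75 pos [ 434.6 -226.4  151.7] yaw -2.7613 tilt [ 0.0004 -0.0002] F [-1.15  0.94  7.76] M [0.55 0.26 0.01] grip 117.7 0.268
shift [0.001  0.0019 0.0002] turn [-0.0004  0.0003  0.0007] j [-0.63  0.31 -0.49  0.76  0.   -1.01]
```

```bash
python3 -m crank '[0,0,0.0003,0,0,0,255, 0,0,0.0006,0,0,0,255, 0,0,0.0009,0,0,0,255, 0,0,0.0012,0,0,0,255, 0,0,0.0015,0,0,0,255, 0,0,0.0015,0,0,0,255, 0,0,0.0015,0,0,0,255, 0,0,0.0015,0,0,0,255]'
python3 to.py 433 -225 151.5 -2.762
```

```text
clock: 13.75
tool_pos: [434.7, -226.4, 151.6]
ee_rot: [-0.189, 0.982, -0.0, 0.0]
wrist_force: [-5.5, 4.5, 19.8]
finger_gap: 0.269
finger_force: 119.3
t 13.75 pos [ 434.7 -226.4  151.6] yaw -2.7613 tilt [ 0.0011 -0.0007] F [-5.54  4.48 19.8 ] M [ 1.11  1.01 -0.06] grip 119.3 0.269
shift [0.001  0.0019 0.0001] turn [-0.0011  0.0007  0.0007] j [-0.63  0.31 -0.5   0.76  0.   -1.01]
```

The TCP has stopped at 151.6 mm while the force rises to 20 N. That puts the collar at about 90.1 mm, on the hub's face at 90. One look before handing in.

Run:
```python
from h import *
s=cap("scene");cv2.imwrite("pics/end.png",cv2.resize(s["pixels"][175:275,240:350,::-1],None,fx=5,fy=5,interpolation=cv2.INTER_CUBIC))
```

```text
(no output)
```

View pics/end.png

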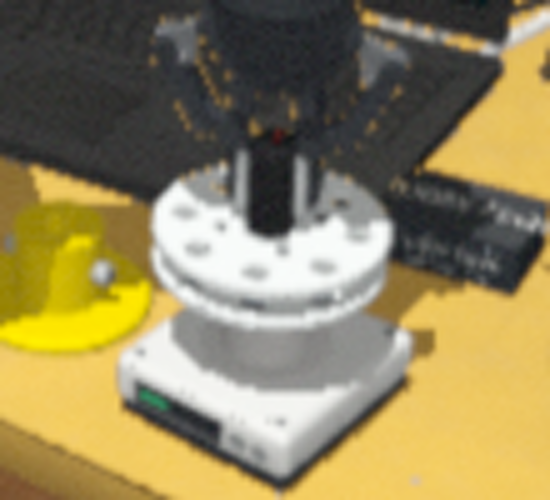

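The carousel sits level on the hub, with its plate centred at crop (272,235), and is still gripped and pressed. Handing in.

```bash
python3 -c "
from plant import manip
print(manip.hand_in())"
```

```text
the job is handed in; nothing more can be done
None
```

I handed the job in at about 14 s with the carousel keyed into the drive's hub, its collar measured flush on the hub's face, and the handle still gripped at about 119 N and pressed home with about 20 N at the wrist; the hand-in returned no verdict.

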